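Snap the grease coupler onto the turntable's tilted nipple and hold it there

TASK

The pot-rebuilding turntable is due for grease: pick up the steel grease coupler that stands mouth-down on the bench and press it squarely onto the tilted grease nipple on the turntable's bearing block until it snaps on. The sprung collar under it would throw it off, so keep hold of it and keep it pressed well down past the snap for at least two seconds, and finish like that, still gripping it and pressing: do not let go or back off at the end. Leave the other things on the bench and on the turntable where they are.

Things in the scene. Friction and masses are not known exactly. Their poses are not given: they have to be found in the camera images.
- coupler: Grease coupler: round steel hand piece 110 mm long, 0.28 kg (varies), standing mouth-down. Origin: centre of its open mouth; z runs from mouth to tail (up at the start); yaw is immaterial. From the mouth up: bright sleeve 34 mm in diameter with 3 dark bands (0 to 44 mm), smooth dark waist 26 mm in diameter (50 to 95 mm; grip here), tail 18 mm in diameter (to 110 mm).
- coupler_grip (a point): The point on the coupler's axis to grip, mid-waist, 74 mm from the mouth. The mouth itself is a blind bore 18 mm in diameter, 42 mm deep, with a wider groove (25 mm in diameter, 7 to 20 mm behind the mouth) for the nipple's catches.
- nipple: Grease nipple: steel post 16 mm in diameter, always leaning 25 degrees from vertical towards the block's robot side (-x of the block; turns with it). z is the post's axis, pointing up and out; x of the nipple lies in the plane of the lean, y is level. Origin on the axis near its foot, 80 mm above the bench. The coupler fits with its z along this z. The sprung collar rings its foot.
- nipple_tip (a point): The tip of the nipple's post, at z = 42 mm on its axis. The post tapers from 16 to 8 mm in diameter over its last 8 mm, which guides the mouth on. Two small sprung brass catches stand out of the post's sides (+y and -y) by 3.2 mm at z = 20 mm.
- nipple_seat (a point): Point on the nipple's axis at z = 6 mm: a good place for the coupler's mouth when snapped on. Coming down the axis: mouth at z = 24 mm, the catches begin to resist (3 to 6 N); 14 mm, it meets the collar; about 9 mm, the catches have snapped out into the groove; 4 mm, collar fully down, a hard stop. Peak push about 10 to 15 N.
- collar (a joint): The ring, 34 mm in diameter, round the nipple's foot that the coupler's mouth pushes down along the nipple's axis; 0 = up (its top face at z = 14 mm of the nipple), 0.010 m = fully down. Its spring pushes back with about 6 N at 0, 10 N at 0.005 and 14 N at 0.010. The coupler is past the snap from about 0.005; let go, the spring throws it back.
- catch_l (a joint): Sprung brass catch on the nipple's +y side: 0 = standing out, grows as it is pressed in (m); about 0.0022 while the coupler's lip rides over it, back near 0 once snapped.
- catch_r (a joint): The same on the nipple's -y side.
- station: The turntable, one fixed heavy grey casting: a bearing block 90 x 85 mm and 45 mm high, with a round boss that carries the nipple, and behind it (its +x) an aluminium disc, 176 mm in diameter, top at 64 mm, centred 150 mm along +x. Origin: under the middle of the bearing block, on the bench. Its -x side (where the nipple leans) faces the robot, turned by up to about 0.5 rad.
- bottle: Bystander: upright white bottle with a paper label, 52 mm in diameter, 125 mm high; origin at its foot.
- jar: Bystander: squat amber glass jar with a steel cap, 60 mm in diameter, 75 mm high; origin at its foot.
- sherd_a: Bystander: dark pot sherd, about 70 x 55 mm, lying on the turntable's disc.
- sherd_b: Bystander: grey pot sherd, about 80 x 60 mm, lying on the bench.
- sherd_c: Bystander: brown pot sherd, about 60 x 70 mm, lying on the bench.
- bowl: Bystander: dark bowl, 110 mm in diameter, 50 mm high; origin at its foot.
- brush: Bystander: a brush lying on the bench.
There are look-alikes about, which are no part of the job. Of the things like the coupler, leave any that is orange; of the rest the smaller one is meant.

How it is judged:
On the way, in this order (a step that is already met when the one before it is completed fails the run):
1. the coupler is gripped and lifted off the bench (height (world z) of coupler above 0.04 m and contact force between the fingers and coupler above 1 N), for 0.2 s.
2. the coupler is snapped onto the nipple, squarely, and held pressed against the collar's spring (value of joint collar above 0.0055 m and value of joint each of catch_l, catch_r below 0.0012 m and z of coupler in the frame of nipple between 0 and 0.0095 m and x of coupler in the frame of nipple between -0.004 and 0.004 m and y of coupler in the frame of nipple between -0.004 and 0.004 m and angle between the z axis of coupler and the z axis of nipple, either way round below 0.12 rad and contact force between the fingers and coupler above 2 N), for 1.8 s.
At the end, for the whole second after the job is handed in: Coupler on the nipple and still gripped (over 2 N), at rest: collar down over 5.5 mm, both catches out again (under 1.2 mm in), mouth within 4 mm of the nipple's axis and under 9.5 mm up it, in line within 0.12 rad (all of step 2 and linear speed of coupler below 0.02 m/s); the arm keeps its last pose, push and grip.
It fails at once if a bystander is disturbed (moved more than 40 mm) (distance of any of bottle, jar, sherd_a, sherd_b, sherd_c, bowl, brush from where it was at the start of the episode above 0.04 m).
It also fails if it takes over 48 s, if anything falls off the work surface, if the arm or the gripper's body presses on something with over 40 N, if the wrist force passes 120 N, or if a joint passes its speed limit or range.

ROBOT

A 6-joint arm with a two-finger parallel gripper is mounted at the origin on the work surface. World frame = base frame: x ahead of the robot, y to its left, z up, the work surface at z = 0. Lengths are in m, angles in rad, forces in N, time in s.
With the tool pointing down it reaches from about 0.3 to 0.75 m from the base axis. Payload 8.5 kg.
Tool frame: the origin (TCP) lies midway between the tips of the shut fingers; the grasp point (between the pads) lies 19 mm behind it; z points along the fingers, y is the line along which they close (so a half turn about z gives the same grasp; the last joint's range is limited). The gripper opens to 85 mm and grips with 20 to 120 N. Pads are 22 mm wide; open, the fingers measure 114 mm over their backs; the gripper's body (76 mm by 85 mm) begins 54 mm behind the grasp point. The pads swing forward as they close: fully open they stand 13 mm farther back than shut.
Start: joints at [-0.215, 0.381, 1.297, -0, 1.464, -0.215], TCP at [0.55, 0, 0.231] pointing down, gripper open.
Joint ranges: [-3.11, 3.11], [-0.89, 2.33], [0.22, 2.48], [-1.42, 4.56], [0.17, 2.85], [-2.88, 2.88]. Speed limits (rad/s): [2.39, 2.39, 3.14, 3.14, 3.14, 3.14].

INTERFACE

Orientations are given as [roll, pitch, yaw] about the fixed x, y, z axes, in that order (R = Rz(yaw) Ry(pitch) Rx(roll)).
In Python, from workcell import observe, capture, close_job gives the robot as it stands.
- The arm moves only by the tool jog_arm, never from a script. Its arguments are lists of equal length, an entry for each row: "dp": the shift along the tool's x, y, z each as a share of 250 mm, from -1 to 1, a list of three; "rotation": the turn, a rotation vector about the tool's x, y, z each as a share of 30 degrees, from -1 to 1, a list of three. A call has 1 to 8 rows; each row is the pose to reach, as a shift and turn from the pose commanded when the call began, along the tool's axes at that moment; what a row does not reach only later rows make up. A row lasts 1/10 s, in which the tool goes at most 50 mm and 8.59 degrees, less where a joint would pass 70% of its speed; a pose out of reach is approached as far as the arm can. A call with a number of a shift or a turn outside -1 to 1 is refused whole. A call with a gripper value outside its range is refused whole. "jaw" is the opening, from 0 (shut) to 1 (fully open), set as the call begins (left out, the last holds). The fingers move at their own pace and stop on an object; "force" is the grip in N (left out, the last holds). Time passes only in rows, so rows that repeat a pose let the fingers close. It gives the time, the measured TCP pose, the force, the opening and the grip force at its end, in the units of the state.
- observe(): the state, without advancing time (a new reading comes with each control period).
- capture(name): name is "scene" or "side" or "wrist"; returns a dict with "img" (400x640x3 uint8, red, green, blue), "range_z" (400x640 float32, m along the optical axis (not along the pixel's ray), 0 where there is no reading), "intrinsics" (3x3 intrinsics, pixels), "T" (4x4, takes a point from camera to world coordinates). Camera axes: x right, y down, z forward; pixel columns grow to the right and rows downward; lengths in m; the calibration is good to about 2 mm. The wrist camera is an equidistant fisheye: a pixel r from the principal point sees the ray r / f radians off the axis. A picture is of the moment at which its call begins.
- close_job(): hands the job in; it is judged then, once.
The state is a dict: "t": time; "q": joint angles; "dq": joint speeds; "effort": joint torques, N m; "tool_pos": TCP position; "tcp_rot": TCP orientation; "force": force on the tool from outside, world axes, zero at the start; "moment": the same for the moment, N m; "grip_width": finger opening in m; "grasp_force": force on a finger pad.
Only numpy, scipy, OpenCV 4.12 (cv2) and the standard library are available. Lean on these libraries where they do the work, as an engineer would, in place of code of your own. Each camera call takes 0.05 s, during which the arm holds its last target. There are 200 camera calls.

## Working session

There is one attempt and no reset: what is moved stays moved. The work goes in short steps, Python scripts to look and compute and a tool call to move; the robot and the scene stay as the last step left them, time stands still between calls to the robot, and variables do not carry over. Pictures are saved under pics/ and viewed, at most 10 in all, crops included, and the job is handed in when it is done.

Besides the shell and the picture viewer there is one more tool, called after "Emit:" as name(argument=value, ...) on one line, values as JSON. jog_arm: Moves the arm, as the interface text tells. Shift numbers are shares of 250 mm and turn numbers shares of 30 degrees, none past 1 either way. Its arguments: {"type":"object","properties":{"dp":{"type":"array","items":{"type":"array","items":{"type":"number","minimum":-1,"maximum":1}}},"rotation":{"type":"array","items":{"type":"array","items":{"type":"number","minimum":-1,"maximum":1}}},"jaw":{"type":"number"},"force":{"type":"number"}},"required":["dp","rotation"]}

```bash
mkdir -p pics; cat > h.py <<'E'
import numpy as np, cv2
from workcell import observe, capture, close_job
def cloud(c):
    K=c["intrinsics"];Z=c["range_z"];v,u=np.indices(Z.shape)
    P=np.stack([(u-K[0,2])/K[0,0]*Z,(v-K[1,2])/K[1,1]*Z,Z],-1)
    return P@c["T"][:3,:3].T+c["T"][:3,3]
E
python3 - <<'E'
from h import *
import pickle
print(observe())
for n in("scene","side"):
    c=capture(n);pickle.dump(c,open(n+".pkl","wb"))
    cv2.imwrite(f"pics/{n}0.png",c["img"][:,:,::-1]);print(n,c["T"].round(3).tolist(),c["intrinsics"].tolist())
E
```

```text
{'t': 0.0, 'q': array([-2.15306967e-01,  3.81208628e-01,  1.29825517e+00,  1.47151544e-05,
        1.46358641e+00, -2.15300831e-01]), 'dq': array([ 9.45194868e-04, -9.20176478e-06, -4.29887128e-04, -1.20182341e-04,
        5.12416780e-04,  1.18363459e-03]), 'effort': array([-1.00240642e-03, -4.48466885e+01, -2.31285810e+01, -2.87182611e-04,
        4.73836102e-03,  1.77242771e-05]), 'tool_pos': array([5.49714126e-01, 6.02088639e-05, 2.30706878e-01]), 'tcp_rot': array([-3.14017187e+00, -3.25685479e-04,  1.57078837e+00]), 'force': array([0.71480013, 0.12750873, 0.15901218]), 'moment': array([0.01858435, 0.01996482, 0.01005583]), 'grasp_force': 0.0, 'grip_width': 0.08544375813322885}
scene [[-0.581, 0.448, -0.68, 1.341], [0.814, 0.306, -0.494, 0.55], [-0.013, -0.84, -0.543, 0.706], [0.0, 0.0, 0.0, 1.0]] [[427.51102365141134, 0.0, 316.22959727949836], [0.0, 427.51102365141134, 196.953505811358], [0.0, 0.0, 1.0]]
side [[-0.992, -0.065, 0.112, 0.431], [-0.129, 0.606, -0.785, 0.81], [-0.017, -0.792, -0.61, 0.739], [0.0, 0.0, 0.0, 1.0]] [[428.4087269132529, 0.0, 322.3115195555715], [0.0, 428.4087269132529, 196.6496463143451], [0.0, 0.0, 1.0]]
```

View pics/scene0.png

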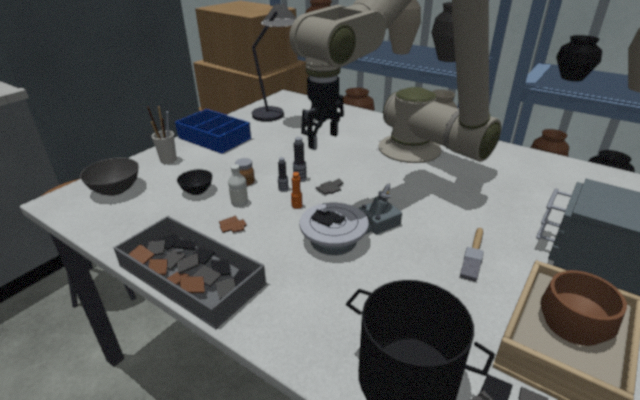

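View pics/side0.png

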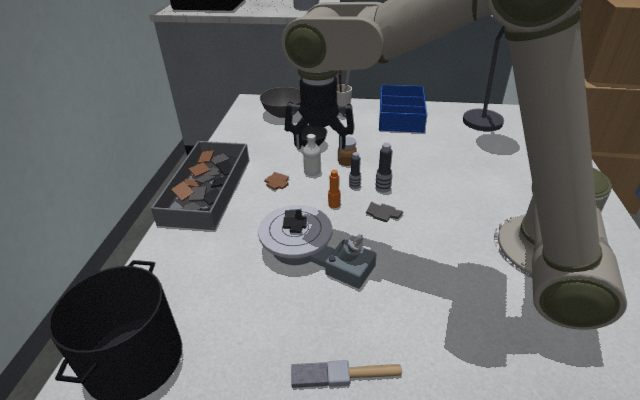

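Candidates for the coupler: the small dark one at scene (283,175) / side (355,170), the large dark one at scene (299,158) / side (384,168), and the orange one at scene (296,190) / side (334,188). The small dark one fits the description. The nipple is at scene (383,197) / side (353,245). I'll check with a close crop and measure.

```bash
python3 - <<'E'
from h import *
import pickle
C={n:pickle.load(open(n+".pkl","rb")) for n in("scene","side")}
def crop(n,x,y,w,h,s): return cv2.resize(C[n]["img"][y:y+h,x:x+w,::-1],None,fx=s,fy=s,interpolation=cv2.INTER_CUBIC)
a=crop("scene",260,130,80,80,5);b=crop("side",320,135,80,80,5)[:, :400]
a2=crop("scene",345,175,66,33,6);b2=crop("side",320,225,66,33,6)
top=np.hstack([a,b])[:390];bot=np.hstack([a2,b2]);bot=np.pad(bot,((0,0),(0,800-bot.shape[1]),(0,0)))
cv2.imwrite("pics/crop.png",np.vstack([top,bot]))
Pall=[]
for n in C:
    P=cloud(C[n]);Z=C[n]["range_z"]
    Pall.append(P[(Z>0)])
    for nm,(u,v) in {"scene":{"small":(283,175),"big":(299,158),"or":(296,190),"nip":(383,195),"bottle":(238,188),"jar":(246,172)},"side":{"small":(355,170),"big":(384,168),"or":(334,188),"nip":(353,245),"bottle":(312,160),"jar":(347,155)}}[n].items(): print(n,nm,P[v,u].round(3))
P=np.vstack(Pall)
# top-down height map ascii
x0,x1,y0,y1=.33,.75,-.2,.3
m=(P[:,0]>x0)&(P[:,0]<x1)&(P[:,1]>y0)&(P[:,1]<y1)&(P[:,2]>.015)&(P[:,2]<.17);Q=P[m]
H=np.zeros((100,84))
np.maximum.at(H,(((Q[:,1]-y0)/.005).astype(int),((Q[:,0]-x0)/.005).astype(int)),Q[:,2])
im=cv2.applyColorMap((H/.17*255).astype(np.uint8),cv2.COLORMAP_JET)
im=cv2.resize(im,None,fx=5,fy=5,interpolation=0)
for i in range(0,9): cv2.putText(im,f"{x0+.05*i:.2f}",(i*50,10),0,.35,(255,255,255))
for i in range(0,10): cv2.putText(im,f"{y0+.05*i:.2f}",(0,i*50+4),0,.35,(255,255,255))
cv2.imwrite("pics/top.png",im)
E
```

```text
scene small [ 0.487 -0.194  0.059]
scene big [ 0.412 -0.189  0.086]
scene or [ 0.539 -0.103  0.064]
scene nip [0.471 0.135 0.097]
scene bottle [ 0.628 -0.244  0.067]
scene jar [ 0.528 -0.309  0.052]
side small [ 0.48  -0.189  0.065]
side big [ 0.4   -0.185  0.08 ]
side or [ 0.529 -0.095  0.067]
side nip [0.462 0.143 0.095]
side bottle [ 0.608 -0.232  0.062]
side jar [ 0.511 -0.302  0.042]
```

View pics/crop.png

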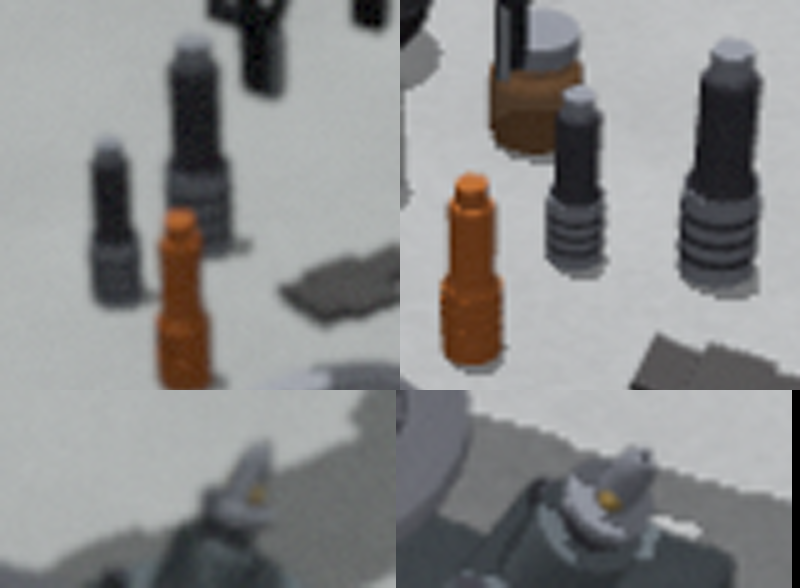

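View pics/top.png

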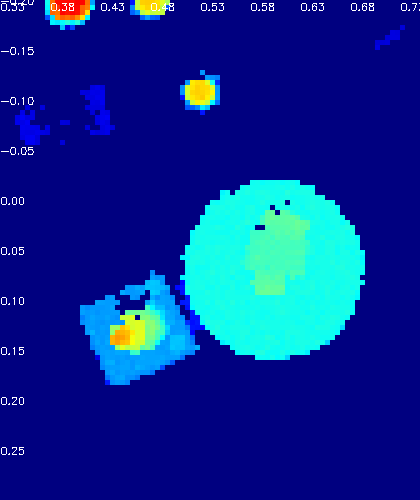

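The crop confirms the choice: the small dark, banded coupler is at scene (283,175) / side (355,170), with the bigger look-alike to its right and the orange one nearer the camera. The top map shows the disc at about (0.60,0.07) and the nipple tip at about (0.445,0.135).

```bash
cat >> h.py <<'E'
from scipy.optimize import least_squares
def circ(Q,r,c0):
    return least_squares(lambda c:np.hypot(Q[:,0]-c[0],Q[:,1]-c[1])-r,c0,loss="soft_l1",f_scale=.002).x
def ray(c,u,v):
    K=c["intrinsics"];d=c["T"][:3,:3]@np.array([(u-K[0,2])/K[0,0],(v-K[1,2])/K[1,1],1]);return c["T"][:3,3],d/np.linalg.norm(d)
def meet(r1,r2):
    (a,d),(b,e)=r1,r2;s=np.linalg.lstsq(np.c_[d,-e],b-a,rcond=None)[0];p,q=a+s[0]*d,b+s[1]*e
    return (p+q)/2,np.linalg.norm(p-q)
E
python3 - <<'E'
from h import *
import pickle
C={n:pickle.load(open(n+".pkl","rb")) for n in("scene","side")}
c0=np.array([.475,-.2])
allP=[]
for n in C:
    P=cloud(C[n]);ok=C[n]["range_z"]>0;allP.append(P[ok])
    d=np.hypot(P[...,0]-c0[0],P[...,1]-c0[1]);
    for z0,z1,r in((.055,.092,.013),(.006,.042,.017)):
        Q=P[ok&(d<.032)&(P[...,2]>z0)&(P[...,2]<z1)];print(n,len(Q),circ(Q,r,c0).round(4))
    Q=P[ok&(d<.035)&(P[...,2]>.1)];print(" top",Q.mean(0).round(4),Q[:,2].max())
    Q=P[ok&(np.abs(P[...,2]-.064)<.006)&(np.hypot(P[...,0]-.597,P[...,1]-.07)<.1)];
    (cx,cy),rr=cv2.minEnclosingCircle((Q[:,:2]*1000).astype(np.float32));print(" disc",cx,cy,rr,np.median(Q[:,2]))
    Q=P[ok&(P[...,2]>.09)&(P[...,2]<.14)&(np.hypot(P[...,0]-.45,P[...,1]-.135)<.04)];print(" nip n",len(Q))
    for z in np.arange(.085,.125,.006):
        q=Q[np.abs(Q[:,2]-z)<.003]; print("  ",z.round(3),len(q),q.mean(0).round(4) if len(q) else "")
Q=np.vstack(allP);Q=Q[(np.abs(Q[:,2]-.045)<.004)&(np.hypot(Q[:,0]-.445,Q[:,1]-.13)<.07)]
print("block",cv2.minAreaRect((Q[:,:2]*1000).astype(np.float32)))
# triangulated tops: coupler tail top, nipple tip (from crops)
cr=lambda x,y,s,u,v:(x+(u+.5)/s-.5,y+(v+.5)/s-.5)
S,D=C["scene"],C["side"]
print("tail",meet(ray(S,*cr(260,130,5,108,142)),ray(D,*cr(320,135,5,578-400,95))))
print("tip",meet(ray(S,*cr(345,175,6,262,447-390)),ray(D,*cr(320,225,6,645-396,455-390))))
E
```

```text
scene 91 [ 0.4787 -0.2037]
scene 111 [ 0.4785 -0.2029]
 top [ 0.4832 -0.1998  0.1071] 0.11469272496687333
 disc 602.5966796875 67.88333892822266 89.94815826416016 0.06619100214243934
 nip n 115
   0.085 0 
   0.091 13 [0.4627 0.1386 0.0919]
   0.097 35 [0.4654 0.1331 0.0975]
   0.103 26 [0.4616 0.1332 0.1027]
   0.109 14 [0.4565 0.1363 0.1097]
   0.115 18 [0.4516 0.1371 0.1155]
   0.121 9 [0.4496 0.1364 0.1206]
side 98 [ 0.4799 -0.2028]
side 117 [ 0.48   -0.2024]
 top [ 0.4799 -0.1974  0.1073] 0.11408888968302378
 disc 604.569091796875 68.33570098876953 90.64714813232422 0.0656378082675716
 nip n 163
   0.085 0 
   0.091 30 [0.4564 0.1416 0.0919]
   0.097 51 [0.4647 0.1359 0.0974]
   0.103 31 [0.4598 0.1375 0.1023]
   0.109 16 [0.4523 0.141  0.1094]
   0.115 21 [0.4503 0.1405 0.1151]
   0.121 14 [0.4478 0.1387 0.12  ]
block ((466.4043884277344, 130.11392211914062), (86.70783233642578, 90.9649429321289), 64.43125915527344)
tail (array([ 0.48112605, -0.20166343,  0.11152462]), np.float64(0.0011036773508394618))
tip (array([0.44586293, 0.13581982, 0.11822011]), np.float64(8.359124760904628e-05))
```

Emit:
jog_arm(dp=[[-0.2,-0.07,0],[-0.4,-0.14,0],[-0.6,-0.21,0],[-0.75,-0.26,0],[-0.813,-0.283,0],[-0.813,-0.283,0]], rotation=[[0,0,-0.2],[0,0,-0.4],[0,0,-0.6],[0,0,-0.8],[0,0,-1],[0,0,-1]], jaw=1, force=60)

```text
t: 0.7
tool_pos: [0.4784, -0.2053, 0.2309]
tcp_rot: [-3.141, -0.001, 2.092]
force: [-0.2, 0.7, -0.9]
grip_width: 0.0855
grasp_force: 0.0
```

Emit:
jog_arm(dp=[[0,0,0],[0,0,0],[0,0,0],[0,0,0],[0,0,0]], rotation=[[0,0,-0.25],[0,0,-0.5],[0,0,-0.75],[0,0,-1],[0,0,-1]])

```text
t: 1.2
tool_pos: [0.4795, -0.2021, 0.2311]
tcp_rot: [3.141, -0.001, 2.618]
force: [0.4, -0.4, -0.6]
grip_width: 0.0853
grasp_force: 0.0
```

Emit:
jog_arm(dp=[[0,0,0],[0,0,0],[0,0,0]], rotation=[[0,0,-0.1],[0,0,-0.173],[0,0,-0.173]])

```text
t: 1.5
tool_pos: [0.4794, -0.2025, 0.2312]
tcp_rot: [3.141, -0.0, 2.705]
force: [1.1, 0.7, 0.3]
grip_width: 0.0852
grasp_force: 0.0
```

Emit:
jog_arm(dp=[[0,0,0.15],[0,0,0.3],[0,0,0.45],[0,0,0.58],[0,0,0.66],[0,0,0.705],[0,0,0.705]], rotation=[[0,0,0],[0,0,0],[0,0,0],[0,0,0],[0,0,0],[0,0,0],[0,0,0]])

```text
t: 2.2
tool_pos: [0.479, -0.2028, 0.0542]
tcp_rot: [3.141, -0.002, 2.707]
force: [0.2, 0.2, -0.6]
grip_width: 0.0853
grasp_force: 0.0
```

Emit:
jog_arm(dp=[[0,0,0],[0,0,0],[0,0,0],[0,0,0],[0,0,0],[0,0,0],[0,0,0],[0,0,0]], rotation=[[0,0,0],[0,0,0],[0,0,0],[0,0,0],[0,0,0],[0,0,0],[0,0,0],[0,0,0]], jaw=0, force=80)

```text
t: 3.0
tool_pos: [0.4795, -0.2035, 0.0558]
tcp_rot: [-3.141, 0.001, 2.708]
force: [-0.9, 0.1, 5.5]
grip_width: 0.0244
grasp_force: 78.0
```

Emit:
jog_arm(dp=[[0,0,-0.08],[0,0,-0.2],[0,0,-0.32],[0,0,-0.44],[0,0,-0.56],[0,0,-0.65],[0,0,-0.7],[0,0,-0.7]], rotation=[[0,0,0],[0,0,0],[0,0,0],[0,0,0],[0,0,0],[0,0,0],[0,0,0],[0,0,0]])

```text
t: 3.8
tool_pos: [0.4795, -0.2034, 0.2313]
tcp_rot: [-3.141, 0.003, 2.709]
force: [0.3, -0.6, -4.4]
grip_width: 0.0244
grasp_force: 78.6
```

Emit:
jog_arm(dp=[[0.05,0.07,0],[0.12,0.17,0],[0.19,0.27,0],[0.26,0.37,0],[0.33,0.46,0],[0.39,0.54,0],[0.422,0.588,0],[0.422,0.588,0]], rotation=[[0,0,0],[0,0,0],[0,0,0],[0,0,0],[0,0,0],[0,0,0],[0,0,0],[0,0,0]])

```text
t: 4.6
tool_pos: [0.4446, -0.0243, 0.2294]
tcp_rot: [-3.142, -0.001, 2.711]
force: [-0.1, -0.6, -2.9]
grip_width: 0.0245
grasp_force: 78.9
```

Emit:
jog_arm(dp=[[0.05,0.07,0],[0.12,0.17,0],[0.19,0.27,0],[0.26,0.37,0],[0.33,0.46,0],[0.39,0.54,0],[0.422,0.588,0],[0.422,0.588,0]], rotation=[[0,-0.1,0],[0,-0.2,0],[0,-0.35,0],[0,-0.5,0],[0,-0.65,0],[0,-0.78,0],[0,-0.833,0],[0,-0.833,0]])

```text
t: 5.4
tool_pos: [0.4105, 0.1531, 0.2294]
tcp_rot: [-3.14, 0.435, 2.712]
force: [0.6, -0.2, -3.0]
grip_width: 0.024
grasp_force: 79.4
```

```bash
python3 - <<'E'
from h import *
import pickle
print(observe())
for n in("scene","side","wrist"):
    c=capture(n);pickle.dump(c,open(n+"1.pkl","wb"));
    if n=="scene": a=cv2.resize(c["img"][120:245,320:445,::-1],(400,400),interpolation=cv2.INTER_CUBIC)
    if n=="side": b=cv2.resize(c["img"][170:295,290:415,::-1],(400,400),interpolation=cv2.INTER_CUBIC)
cv2.imwrite("pics/al1.png",np.hstack([a,b]))
E
```

```text
{'t': 5.4, 'q': array([ 0.24377205,  0.08609955,  1.78557055, -0.330828  ,  0.94875707,
       -0.74641336]), 'dq': array([-0.06156548,  0.00187879, -0.01899814,  0.03296511,  0.01561201,
       -0.07687435]), 'effort': array([  1.99143559, -28.75687301, -22.73540497,  -1.26795832,
        -1.22973561,   0.7947995 ]), 'tool_pos': array([0.41052759, 0.15313878, 0.22938065]), 'tcp_rot': array([-3.14042115,  0.43521553,  2.71155508]), 'force': array([ 0.56766684, -0.2305134 , -2.98104647]), 'moment': array([ 0.18030516,  0.43664064, -0.03958434]), 'grasp_force': 79.3690037727356, 'grip_width': 0.024040568379906924}
```

View pics/al1.png

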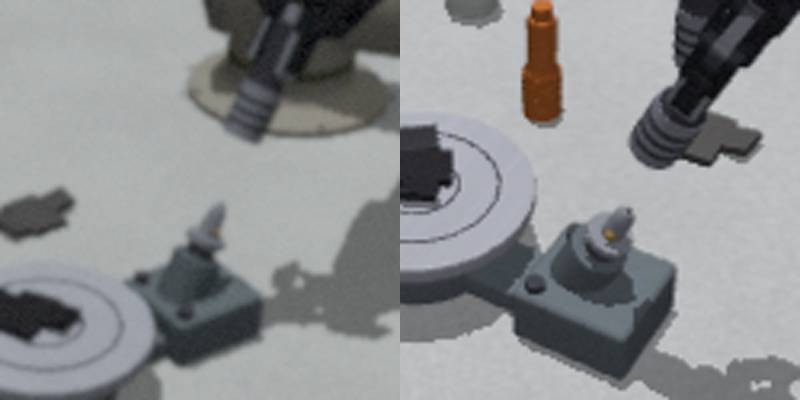

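Left (scene): the coupler mouth is at crop (247,135) and the nipple tip at (218,208). Right (side): the mouth is at (655,155) and the tip at (628,210). The nipple is in clear view, so I'll zoom in to get exact pixels.

```bash
python3 - <<'E'
from h import *
import pickle
C=[pickle.load(open(n+"1.pkl","rb"))["img"][:,:,::-1] for n in("scene","side")]
f=lambda im,x,y,w,h:cv2.resize(im[y:y+h,x:x+w],None,fx=10,fy=10,interpolation=cv2.INTER_CUBIC)
im=np.vstack([np.hstack([f(C[0],370,178,40,30),f(C[1],340,228,40,30)]),np.hstack([f(C[0],380,138,40,30),f(C[1],355,196,40,30)])])
im=cv2.convertScaleAbs(im,alpha=1.5)
for i in range(0,800,50): cv2.line(im,(i,0),(i,4+4*(i%100==0)),(0,0,255));cv2.line(im,(0,i),(4,i),(0,0,255))
cv2.imwrite("pics/z1.png",im)
E
```

```text
(no output)
```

View pics/z1.png

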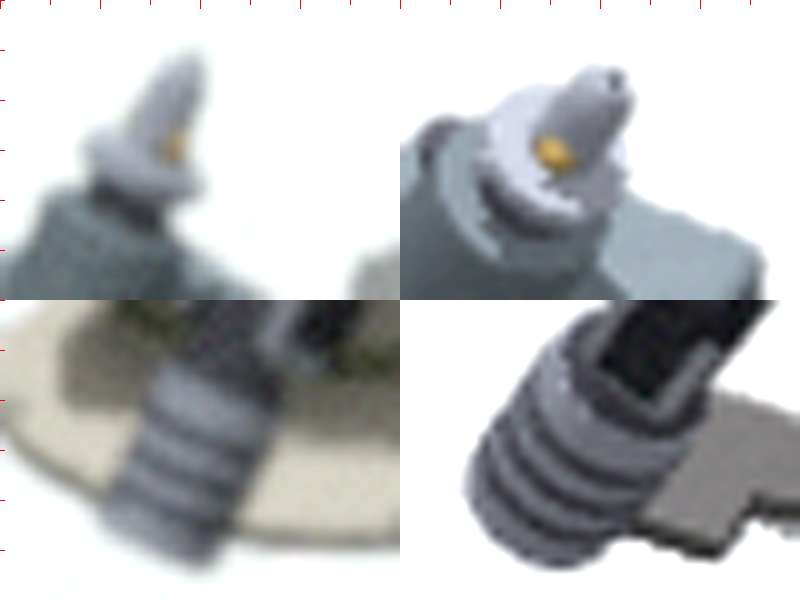

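Top row: the nipple tip is at zoom (190,62) in scene and (613,82) in side, where the hole in the end shows. Bottom row: the coupler sleeve runs parallel to the nipple. I'll triangulate the tip and mark the predicted points on the zoom.

```bash
cat >> h.py <<'E'
from scipy.spatial.transform import Rotation as R
def proj(c,p):
    q=(np.atleast_2d(p)-c["T"][:3,3])@c["T"][:3,:3];K=c["intrinsics"];return q[:,:2]/q[:,2:]*K[0,0]+K[:2,2]
def circle(p,a,r):
    u=np.cross(a,[0,1,0]);u/=np.linalg.norm(u);v=np.cross(a,u);t=np.linspace(0,2*np.pi,40)[:,None]
    return p+r*(np.cos(t)*u+np.sin(t)*v)
psi=-.433;A=np.array([-np.sin(.4363)*np.cos(psi),-np.sin(.4363)*np.sin(psi),np.cos(.4363)])
E
python3 - <<'E'
from h import *
import pickle
S,D=[pickle.load(open(n+"1.pkl","rb")) for n in("scene","side")]
tip,e=meet(ray(S,370+19-.5,178+6.2-.5),ray(D,340+21.3-.5,228+8.2-.5));print(tip,e)
O=tip-.042*A;print("origin",O)
s=observe();a=-R.from_euler("xyz",s["tcp_rot"]).as_matrix()[:,2];m=s["tool_pos"]-.0555*a
print("ang",np.degrees(np.arccos(a@A)),"mouth in nip: along",(m-O)@A)
f=lambda im,x,y,w,h:cv2.resize(im[y:y+h,x:x+w],None,fx=10,fy=10,interpolation=cv2.INTER_CUBIC)
t=[]
for z in(0,1):
  row=[]
  for i,c in enumerate((S,D)):
    x,y=[[(370,178),(340,228)],[(380,138),(355,196)]][z][i]
    im=cv2.convertScaleAbs(f(c["img"][:,:,::-1],x,y,40,30),alpha=1.5)
    L=[circle(O+.042*A,A,.004),circle(O+.034*A,A,.008),circle(O+.014*A,A,.017),np.array([O,tip])] if z==0 else [circle(m,a,.017),circle(m+.044*a,a,.017),np.array([m,m+.05*a])]
    for l in L: cv2.polylines(im,[np.int32(((proj(c,l)-[x,y]+.5)*10))],False,(0,0,255),1)
    row.append(im)
  t.append(np.hstack(row))
cv2.imwrite("pics/z2.png",np.vstack(t))
E
```

```text
[0.44628425 0.13702279 0.11934104] 0.001403563393193065
origin [0.46239497 0.12957549 0.08127554]
ang 0.0802405207405325 mouth in nip: along 0.102511118897388
```

View pics/z2.png

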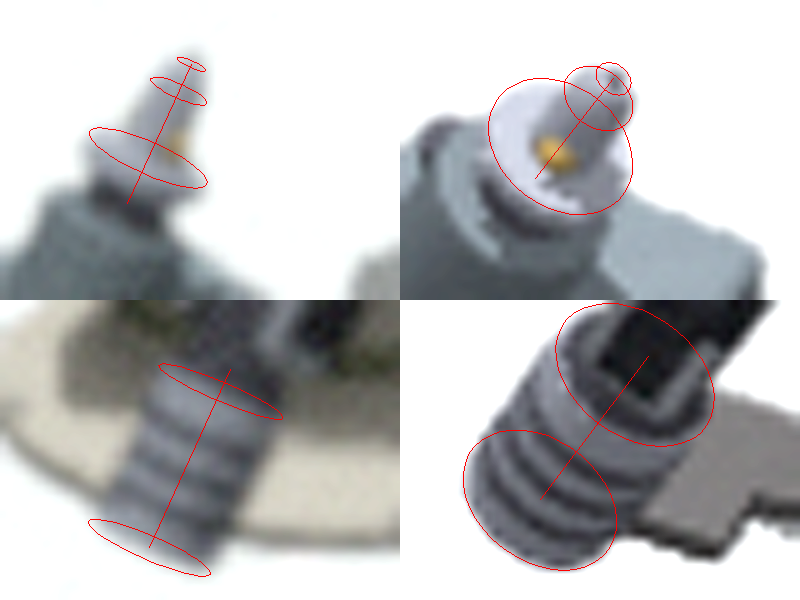

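Emit:
jog_arm(dp=[[0.02,0,0.06],[0.045,0,0.12],[0.045,0,0.18],[0.045,0,0.18],[0.045,0,0.18]], rotation=[[0,0,0],[0,0,0],[0,0,0],[0,0,0],[0,0,0]])

```text
t: 6.05
tool_pos: [0.4196, 0.1477, 0.1848]
tcp_rot: [-3.141, 0.436, 2.707]
force: [0.6, -0.7, -3.7]
grip_width: 0.0244
grasp_force: 79.4
```

```bash
cat > view.py <<'E'
from h import *
import sys
S,D=capture("scene"),capture("side")
O=np.array([.4622,.129,.0803]);s=observe()
M=R.from_euler("xyz",s["tcp_rot"]).as_matrix();a=-M[:,2];m=s["tool_pos"]-.0555*a
print("tcp",s["tool_pos"],"mouth along",(m-O)@A,"lateral tool xy",((m-O)-((m-O)@A)*A)@M[:,:2],"F",s["force"],s["grip_width"])
row=[]
for c in(S,D):
    p=proj(c,O+.045*A)[0];x,y=int(p[0])-20,int(p[1])-30
    im=cv2.resize(c["img"][y:y+50,x:x+40,::-1],None,fx=10,fy=10,interpolation=cv2.INTER_CUBIC)
    for l in [circle(m,a,.017),circle(m+.044*a,a,.017),np.array([m,m+.05*a])]: cv2.polylines(im,[np.int32(((proj(c,l)-[x,y]+.5)*10))],False,(0,0,255),1)
    for l in [circle(O+.042*A,A,.004),np.array([O,O+.042*A])]: cv2.polylines(im,[np.int32(((proj(c,l)-[x,y]+.5)*10))],False,(0,200,0),1)
    row.append(im);print(x,y)
cv2.imwrite(sys.argv[1],np.hstack(row))
E
python3 view.py pics/z3.png
```

```text
tcp [0.41953451 0.14812724 0.18532167] mouth along 0.05944098493386486 lateral tool xy [-0.00205396 -0.00052155] F [ 0.59105808  0.81132006 -2.95624391] 0.024460338067310967
368 153
341 204
```

View pics/z3.png

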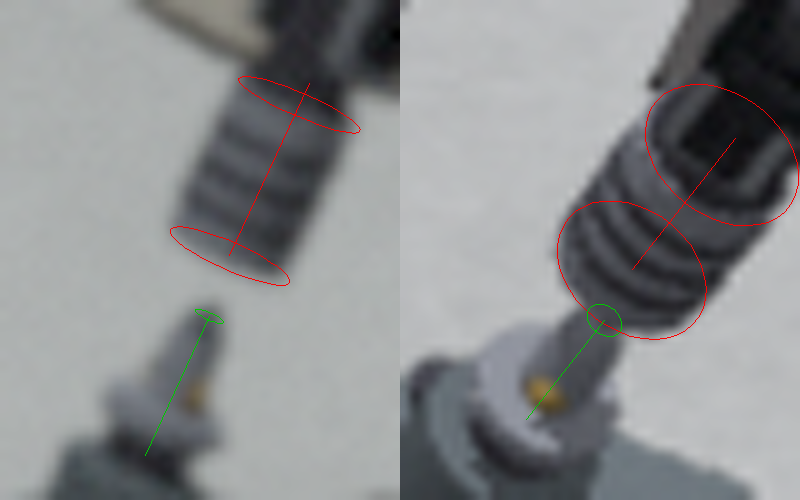

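The picture shows the sleeve collinear with the post in both views, except for about 2 mm in tool x (scene tip (208,310), side tip (602,322)). I'll correct that and go on in stages.

Emit:
jog_arm(dp=[[0.008,0.002,0],[0.008,0.002,0.03],[0.008,0.002,0.05],[0.008,0.002,0.07],[0.008,0.002,0.09],[0.008,0.002,0.11],[0.008,0.002,0.125],[0.008,0.002,0.125]], rotation=[[0,0,0],[0,0,0],[0,0,0],[0,0,0],[0,0,0],[0,0,0],[0,0,0],[0,0,0]], force=100)

```text
t: 6.95
tool_pos: [0.4296, 0.144, 0.1548]
tcp_rot: [-3.141, 0.435, 2.709]
force: [-0.4, -0.4, -2.5]
grip_width: 0.0243
grasp_force: 98.1
```

```bash
python3 view.py pics/z4.png; python3 -c "
from workcell import observe
print(observe())"
```

```text
tcp [0.42964222 0.14413368 0.15534915] mouth along 0.027690901524903437 lateral tool xy [8.37132531e-04 7.30711443e-05] F [-0.27583159  0.1898781  -3.03282018] 0.024082889577695908
368 153
341 204
{'t': 7.05, 'q': array([ 0.20760279,  0.21129133,  1.89067908, -0.39245012,  0.72107332,
       -0.67508326]), 'dq': array([-4.15620083e-05, -5.81716449e-03, -1.57378367e-03, -1.09954762e-03,
        2.16401105e-03,  3.10686764e-04]), 'effort': array([-9.64777241e-02, -3.15157378e+01, -1.91413057e+01, -8.18929095e-01,
       -9.98947956e-01,  4.53350644e-03]), 'tool_pos': array([0.42964222, 0.14413368, 0.15534915]), 'tcp_rot': array([-3.14156184,  0.43607763,  2.70854642]), 'force': array([-0.27583159,  0.1898781 , -3.03282018]), 'moment': array([2.01717587e-01, 3.79810984e-01, 4.46156513e-05]), 'grasp_force': 98.07599544525146, 'grip_width': 0.024082889577695908}
```

View pics/z4.png

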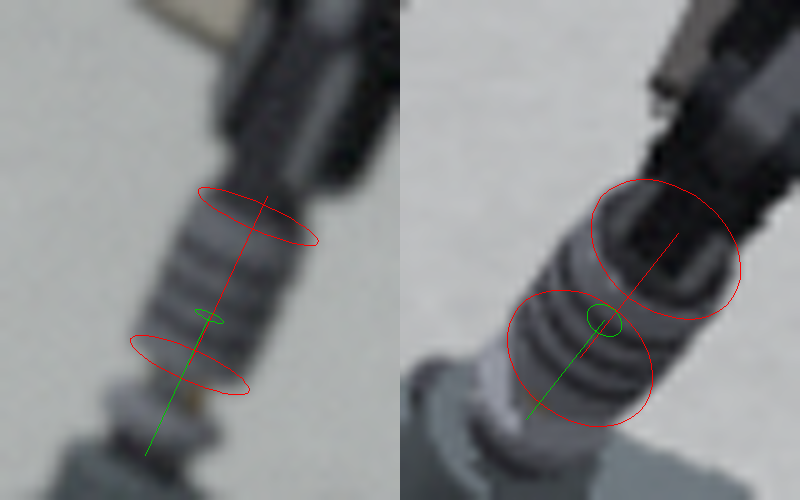

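The mouth is over the post: the rim is at scene (190,365) and the collar sits just below it, with no side force. Next I press down to about z = 5.5 mm.

Emit:
jog_arm(dp=[[0,0,0.015],[0,0,0.03],[0,0,0.045],[0,0,0.06],[0,0,0.075],[0,0,0.088],[0,0,0.088],[0,0,0.088]], rotation=[[0,0,0],[0,0,0],[0,0,0],[0,0,0],[0,0,0],[0,0,0],[0,0,0],[0,0,0]])

```text
t: 7.85
tool_pos: [0.4381, 0.1404, 0.1357]
tcp_rot: [3.141, 0.437, 2.708]
force: [-5.2, 2.7, 6.9]
grip_width: 0.0241
grasp_force: 98.1
```

```bash
python3 view.py pics/z5.png; python3 -c "
from h import *
s=observe();print(s['tcp_rot'],s['force']@A,s['moment'])"
```

```text
tcp [0.43809049 0.14036076 0.13580114] mouth along 0.0060644788407929855 lateral tool xy [0.00066924 0.00022507] F [-5.21065269  2.16340764  7.83761624] 0.023775446168671027
368 153
341 204
[3.14104631 0.4368646  2.70853903] 9.485755073695168 [ 0.23814318  0.61781814 -0.02768102]
```

View pics/z5.png

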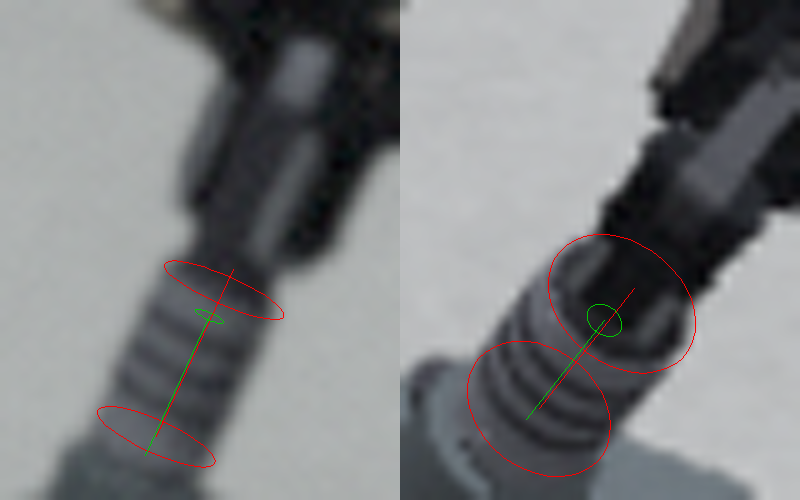

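The sleeve has covered the collar. The axial force of about 12 N agrees with the mouth at about z = 6 mm. I'll add 0.8 mm of margin and hold for over 2 s.

Emit:
jog_arm(dp=[[0,0,0.003],[0,0,0.003],[0,0,0.003],[0,0,0.003],[0,0,0.003],[0,0,0.003],[0,0,0.003],[0,0,0.003]], rotation=[[0,0,0],[0,0,0],[0,0,0],[0,0,0],[0,0,0],[0,0,0],[0,0,0],[0,0,0]])

```text
t: 8.75
tool_pos: [0.4384, 0.1402, 0.1352]
tcp_rot: [3.141, 0.437, 2.709]
force: [-6.4, 2.0, 7.8]
grip_width: 0.0238
grasp_force: 98.1
```

Emit:
jog_arm(dp=[[0,0,0],[0,0,0],[0,0,0],[0,0,0],[0,0,0],[0,0,0],[0,0,0],[0,0,0]], rotation=[[0,0,0],[0,0,0],[0,0,0],[0,0,0],[0,0,0],[0,0,0],[0,0,0],[0,0,0]])

```text
t: 9.55
tool_pos: [0.4384, 0.1403, 0.1352]
tcp_rot: [3.141, 0.437, 2.709]
force: [-5.7, 2.3, 7.4]
grip_width: 0.0239
grasp_force: 98.1
```

Emit:
jog_arm(dp=[[0,0,0],[0,0,0],[0,0,0],[0,0,0],[0,0,0],[0,0,0],[0,0,0],[0,0,0]], rotation=[[0,0,0],[0,0,0],[0,0,0],[0,0,0],[0,0,0],[0,0,0],[0,0,0],[0,0,0]])

```text
t: 10.35
tool_pos: [0.4384, 0.1402, 0.1352]
tcp_rot: [3.141, 0.437, 2.708]
force: [-5.9, 1.3, 8.0]
grip_width: 0.0241
grasp_force: 98.1
```

```bash
python3 view.py pics/z6.png; python3 -c "
from h import *
s=observe();print(s['t'],s['force']@A,s['grasp_force'])"
```

```text
tcp [0.43839676 0.14024067 0.13518664] mouth along 0.0053687714039763355 lateral tool xy [0.00062371 0.00025089] F [-5.36672783  3.07820449  6.75113015] 0.02415244870399335
368 153
341 204
10.45 8.723126728383725 98.1277585029602
```

```bash
python3 -c "
from workcell import close_job
print(close_job())"
```

```text
the job is handed in; nothing more can be done
None
```

The coupler is pressed onto the nipple, its mouth about 5.4 mm up the nipple's axis and the push about 12 N; it was held there over 2 s and handed in still gripped at 98 N, but the catches could not be read directly, so the snap is inferred from position and force.

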